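Chuck the crown bit in the bit gauge and zero its dial

ROBOT

A 6-joint arm with a two-finger parallel gripper is mounted at the origin on the work surface. World frame = base frame: x ahead of the robot, y to its left, z up, the work surface at z = 0. Lengths are in m, angles in rad, forces in N, time in s.
With the tool pointing down it reaches from about 0.375 to 0.9 m from the base axis. Payload 3.1 kg.
Tool frame: the origin (TCP) lies on the centre line of the jaws, within the pads' length; the fingertips stand 19 mm ahead of it and the grasp point (between the pads) is the TCP; z points along the fingers, y is the direction in which the jaws open and shut (so a half turn about z gives the same grasp; the last joint's range is limited). The gripper opens to 85 mm and grips with 20 to 120 N. Pads are 22 mm wide; open, the fingers measure 114 mm over their backs; the gripper's body (76 mm by 85 mm) begins 54 mm behind the grasp point. The pads swing forward as they close: fully open they stand 13 mm farther back than shut.
Start: joints at [-1.369, 0.527, 1.433, -0, 1.181, -0.178], TCP at [0.232, -0.58, 0.25] pointing down, gripper open.
Joint ranges: [-3.08, 3.08], [-0.75, 2.2], [0.22, 2.44], [-1.43, 4.57], [0, 2.65], [-2.85, 2.85]. Speed limits (rad/s): [2.79, 2.79, 3.14, 3.14, 3.14, 3.14].

INTERFACE

Orientations are given as a unit quaternion [x, y, z, w].
In Python, from station import manip, imaging, workorder gives the robot as it stands.
- The arm moves only by the shell command python3 -m creep 'ROWS' [FORCE]. ROWS is a JSON object of lists of equal length, an entry for each row: "claw": the finger opening in cm, from 0 to 8.54; "dp": the shift along the tool's x, y, z in cm, a list of three; "roll": the turn about the tool's z in rad. In form: {"claw": [claw, ...], "dp": [[dx, dy, dz], ...], "roll": [roll, ...]}. A call has 1 to 12 rows; each row is the pose to reach, as a shift and turn from the pose commanded when the call began, along the tool's axes at that moment; what a row does not reach only later rows make up. A row lasts 1/10 s, in which the tool goes at most 50 mm and 8.59 degrees, less where a joint would pass 70% of its speed; a pose out of reach is approached as far as the arm can. A call with a gripper value outside its range is refused whole. The fingers move at their own pace and stop on an object; FORCE is the grip in N (left out, the last holds). Time passes only in rows, so rows that repeat a pose let the fingers close. It gives the time, the measured TCP pose, the force and the opening at its end, in the units of the state.
- manip.sense(): the state, without advancing time (a new reading comes with each control period).
- imaging.snapshot(name): name is "scene" or "top"; returns a dict with "image" (480x640x3 uint8, red, green, blue), "z_map" (480x640 float32, m along the optical axis (not along the pixel's ray), 0 where there is no reading), "vfov" (degrees; the focal length in pixels is half the picture's height over the tangent of half this angle, whatever the lens; pixels are square), "cx", "cy" (the principal point, pixels), "R" (3x3) and "t" (3): a world point X has camera coordinates R X + t. Camera axes: x right, y down, z forward; pixel columns grow to the right and rows downward; lengths in m; the calibration is good to about 2 mm. A picture is of the moment at which its call begins.
- workorder.sign_off(): hands the job in, once; it reports no verdict.
The state is a dict: "t": time; "q": joint angles; "qd": joint speeds; "tau": joint torques, N m; "tcp_pos": TCP position; "tool_rot": TCP orientation; "force": force on the tool from outside, world axes, zero at the start; "ft_torque": the same for the moment, N m; "finger_gap": opening from 0.0 (shut) to 1.0 (fully open).
Only numpy, scipy, OpenCV 4.12 (cv2) and the standard library are available. Lean on these libraries where they do the work, as an engineer would, in place of code of your own. Each camera call takes 0.05 s, during which the arm holds its last target.

TASK

Take the crown bit, the one with the blunt toothed round head, from the wooden block, and set it shank down on the floor of the gauge's open chuck before you let go of it (do not drop it in). Then turn the chuck's knurled sleeve clockwise (seen from above) until the three jaws clamp the bit firmly and hold it by themselves, and after that turn the dial's bezel until its zero mark stands at the tip of the pointer. Leave the other two bits in the block, and the small stone and the spatula where they lie.

Things in the scene. Friction and masses are not known exactly. Their poses are not given: they have to be found in the camera images.
- fixture: the bit gauge, fixed to the bench: grey base plate 110 x 250 x 16 mm, origin at the centre of its underside. The chuck's upright axis is at x 0, y -65 mm of it, the dial's upright axis at x 0, y +65 mm; the housing between them is 42 mm high. Its yaw varies, and gauge and block may swap sides of the bench
- chuck_floor (a point): centre of the chuck's flat floor, 46 mm above the bench, on the chuck's axis; the bit stands on it. Clear opening between the open jaws is 30 mm or more across; z up
- sleeve_grip (a point): on the chuck's axis, 80 mm above the bench (10 mm below the sleeve's top): height at which to grip the sleeve, a knurled steel ring 56 mm across, from 48 to 90 mm above the bench, over a dark body 68 mm across that reaches 46 mm. A seated crown bit stands 34 mm above the sleeve's top
- sleeve (a joint): turn of the chuck sleeve, rad: 0 fully open, grows clockwise seen from above, as the jaws close 4.5 mm each per rad (jaw faces are 17.5 mm from the axis at 0). They touch a 22 mm shank at about 1.45; clamping takes 0.1 to 0.25 more. Stiff: it takes 0.3 N m to turn and stays where it is left
- jaw0: one of the chuck's three steel jaws inside the sleeve, 6.5 x 16 x 38 mm, top at 88 mm above the bench; origin on the chuck's axis, 48 mm above the bench, and slides with the jaw (up to 8 mm off the axis) as it closes
- jaw1: the second jaw, as jaw0, 120 degrees round
- jaw2: the third jaw, as jaw0, 240 degrees round
- bezel_grip (a point): on the dial's axis, 78 mm above the bench (8 mm below the bezel's top): height at which to grip the bezel, a dark knurled ring 60 mm across, from 62 to 86 mm above the bench, on a pedestal 52 mm across
- bezel (a joint): turn of the dial's bezel (white face and zero mark turn with it), rad, grows counter-clockwise seen from above, range -3 to 3; at 0 the zero mark lies towards +x of the fixture. Stays where it is left
- pointer (a joint): angle of the dial's pointer, rad, same sense and zero as the bezel's: the dial reads zero when bezel equals pointer. The sleeve drives it (-0.8 rad per rad of sleeve); it is recessed in the bezel and cannot be pushed
- zero_mark (a point): the zero mark on the white face: one broad black bar (8 x 4.5 mm, all other marks are thin) with a white pip beyond it on the rim; this point is on the bar 20 mm from the dial's axis, 82 mm above the bench
- pointer_tip (a point): tip of the thin black pointer, 20 mm from the dial's axis, 82 mm above the bench; the pointer's short tail carries a small disc
- block: wooden block 75 x 200 x 40 mm, fixed; origin at the centre of its underside. Three holes 28 mm deep (24 mm wide) at x 0, y -75, 0, +75 mm hold the three bits upright, in any order
- crown_bit: steel crown bit, 220 g: round shank 22 mm across and 46 mm long, round head 30 mm across from 46 to 75 mm with a ring of eight blunt teeth up to 78 mm. Stands upright; origin at the centre of the shank's lower end, z along the bit towards the head
- point_bit: steel bit with a pointed conical head, 90 mm tall, same shank and origin; leave it
- flat_bit: steel bit with a flat blade head 9 x 36 mm, 88 mm tall, same shank and origin; leave it
- rock_c: the small stone: a broken grey lump on the robot's side of the spatula, 70 x 60 x 45 mm, a bystander; origin at the centre of its underside
- spatula: spatula, 200 mm, lying between gauge and block, a bystander; origin at the middle of its underside
Not all that is in view belongs to the job. Leave any orange or yellow look-alike of the crown_bit alone.

How it is judged:
On the way, in this order (a step that is already met when the one before it is completed fails the run):
1. the crown bit, still held, is lowered shank down into the chuck to within 8 mm of its floor (horizontal distance between crown_bit and chuck_floor below 0.007 m and angle between crown_bit's own z axis and vertical below 0.12 rad and z of crown_bit in the frame of chuck_floor below 0.008 m and contact force between the fingers and crown_bit above 0.5 N), for 0.05 s.
2. all three jaws clamp the seated bit with the sleeve and the bit let go (horizontal distance between crown_bit and chuck_floor below 0.007 m and angle between crown_bit's own z axis and vertical below 0.12 rad and z of crown_bit in the frame of chuck_floor below 0.005 m and contact force between each of jaw0, jaw1, jaw2 and crown_bit above 4 N and contact force between the fingers and sleeve below 0.2 N and contact force between the fingers and crown_bit below 0.2 N), for 0.2 s.
3. the bezel's zero mark stands at the pointer's tip and the bezel is let go (distance between zero_mark and pointer_tip below 0.003 m and contact force between the fingers and bezel below 0.2 N), for 0.2 s.
At the end, for the whole second after the job is handed in: the crown bit stands upright (within 7 degrees) on the chuck's floor (within 5 mm of it, within 7 mm of the axis), each of the three jaws presses it with over 4 N, the bezel is at rest with its zero mark within 3 mm (about 8 degrees) of the pointer's tip (horizontal distance between crown_bit and chuck_floor below 0.007 m and angle between crown_bit's own z axis and vertical below 0.12 rad and z of crown_bit in the frame of chuck_floor below 0.005 m and contact force between each of jaw0, jaw1, jaw2 and crown_bit above 4 N and distance between zero_mark and pointer_tip below 0.003 m and velocity of joint bezel between -0.05 and 0.05 rad/s and linear speed of crown_bit below 0.02 m/s); the robot touches nothing.
It fails at once if the pointed or the flat bit is moved by more than 20 mm (distance of any of point_bit, flat_bit from where it was at the start of the episode above 0.02 m).
It fails at once if the small stone or the spatula is moved by more than 40 mm (distance of any of rock_c, spatula from where it was at the start of the episode above 0.04 m).
It also fails if it takes over 62 s, if anything falls off the work surface, if the arm or the gripper's body presses on something with over 40 N, if the wrist force passes 120 N, or if a joint passes its speed limit or range.

## Working session

There is one attempt and no reset: what is moved stays moved. The work goes in short steps, Python scripts to look and compute and a shell command to move; the robot and the scene stay as the last step left them, time stands still between calls to the robot, and variables do not carry over. Pictures are saved under pics/ and viewed, and the job is handed in when it is done.

```bash
mkdir -p pics; ls
cat > h.py <<'E'
import numpy as np, cv2
from station import manip, imaging, workorder
def snap(n,save=None):
    s=imaging.snapshot(n); s['f']=240/np.tan(np.radians(s['vfov'])/2)
    s['R']=np.array(s['R']);s['t']=np.array(s['t'])
    if save: cv2.imwrite('pics/'+save,s['image'][:,:,::-1]); np.savez('pics/'+save[:-4],**s)
    return s
def load(n): 
    d=np.load('pics/'+n+'.npz'); return {k:d[k] for k in d}
def ray(s,u,v,z):
    d=s['R'].T@np.array([(u-s['cx'])/s['f'],(v-s['cy'])/s['f'],1]); c=-s['R'].T@s['t']
    return c+d*(z-c[2])/d[2]
def depth(s,u,v):
    Z=s['z_map'][int(v),int(u)]; return s['R'].T@(np.array([(u-s['cx'])/s['f']*Z,(v-s['cy'])/s['f']*Z,Z])-s['t'])
def proj(s,X):
    p=s['R']@np.array(X)+s['t']; return s['cx']+s['f']*p[0]/p[2], s['cy']+s['f']*p[1]/p[2]
E
python3 - <<'E'
from h import *
for n in('top','scene'):
    s=snap(n,n+'0.png'); print(n,s['vfov'],s['cx'],s['cy'],-s['R'].T@s['t'],s['R'].round(3).tolist())
print(manip.sense())
E
```

```text
pics
top 50.03355208075495 323.52266909339795 239.60162367744778 [ 0.39148623 -0.01153734  1.03343945] [[0.004, -0.999, 0.036], [-0.986, -0.01, -0.165], [0.165, -0.035, -0.986]]
scene 51.269480643921085 323.1867061108441 238.26610582937204 [ 1.26200621 -0.14189359  0.60262802] [[0.145, 0.989, -0.022], [0.581, -0.104, -0.807], [-0.801, 0.104, -0.59]]
{'t': 0.1, 'q': array([-1.36950270e+00,  5.28383953e-01,  1.43374950e+00, -2.28594313e-05,
        1.18138547e+00, -1.78512315e-01]), 'qd': array([ 0.00051107, -0.00316699, -0.00226645, -0.00127455, -0.00109255,
        0.00096969]), 'tau': array([ 1.78837045e-04, -4.43304634e+01, -1.78585857e+01, -2.39765050e-04,
        3.88647895e-03, -4.16595782e-06]), 'tcp_pos': array([ 0.23160737, -0.57986663,  0.24943267]), 'tool_rot': array([ 9.82021278e-01,  1.88767797e-01, -2.15396373e-05, -9.62951845e-04]), 'force': array([-0.30904375, -0.71890341,  0.40892409]), 'ft_torque': array([-0.00428893,  0.0547507 , -0.03241185]), 'finger_gap': 0.9968500485933107}
```

View pics/top0.png

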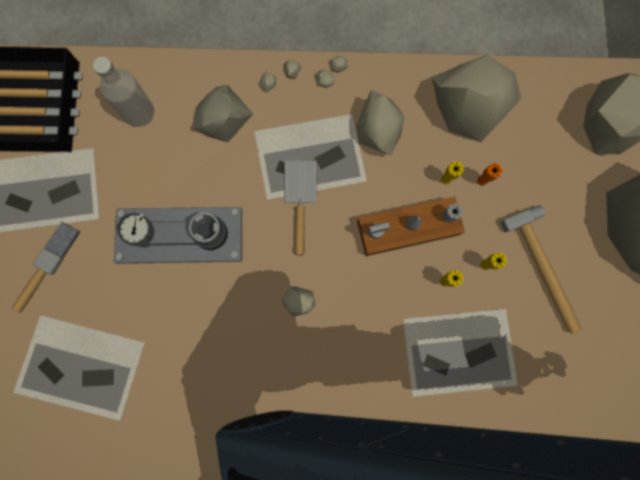

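View pics/scene0.png

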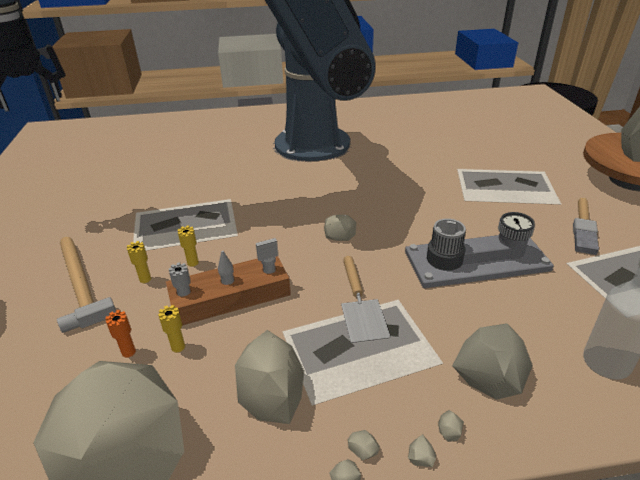

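The top view shows the gauge at left (chuck near 206,229; dial near 135,229). The block is at right, with the crown bit at its right end (453,211), and there are yellow and orange look-alikes around it. I'll zoom in and measure.

Run:
```python
from h import *
s=load('top0');im=s['image'][:,:,::-1]
a=cv2.resize(im[190:275,100:260],None,fx=4.9,fy=4.9,interpolation=cv2.INTER_CUBIC)[:, :784]
b=cv2.resize(im[180:270,345:505],None,fx=4.9,fy=4.9,interpolation=cv2.INTER_CUBIC)
cv2.imwrite('pics/a.png',a);cv2.imwrite('pics/b.png',b)
s2=load('scene0');c=cv2.resize(s2['image'][220:340,100:310][:,:,::-1],None,fx=3.7,fy=3.7,interpolation=cv2.INTER_CUBIC);cv2.imwrite('pics/c.png',c)
# bits: depth patches at tops
for (u,v) in [(453,211),(450,215),(455,207),(414,221),(378,230),(206,229),(190,229),(222,229),(206,214),(206,243),(135,229),(400,240),(117,213),(235,213),(240,258),(118,258),(150,250)]:
    print(u,v,depth(s,u,v).round(4))
# wood mask
h=cv2.cvtColor(im,cv2.COLOR_BGR2HSV)
```

```text
453 211 [ 0.6077 -0.2913  0.0868]
450 215 [ 0.5986 -0.2837  0.0921]
455 207 [ 0.6158 -0.2958  0.0857]
414 221 [ 0.587  -0.2156  0.0891]
378 230 [ 0.5682 -0.1465  0.0934]
206 229 [0.5757 0.1817 0.0452]
190 229 [0.5666 0.2018 0.0925]
222 229 [0.5752 0.1501 0.05  ]
206 214 [0.5954 0.1738 0.0919]
206 243 [0.5435 0.1748 0.075 ]
135 229 [0.5671 0.3047 0.0842]
400 240 [ 0.5581 -0.1968  0.0432]
117 213 [0.61   0.3619 0.0243]
235 213 [0.6139 0.1305 0.0188]
240 258 [0.5234 0.1181 0.0157]
118 258 [0.5203 0.3536 0.0248]
150 250 [0.5376 0.295  0.0176]
```

View pics/a.png

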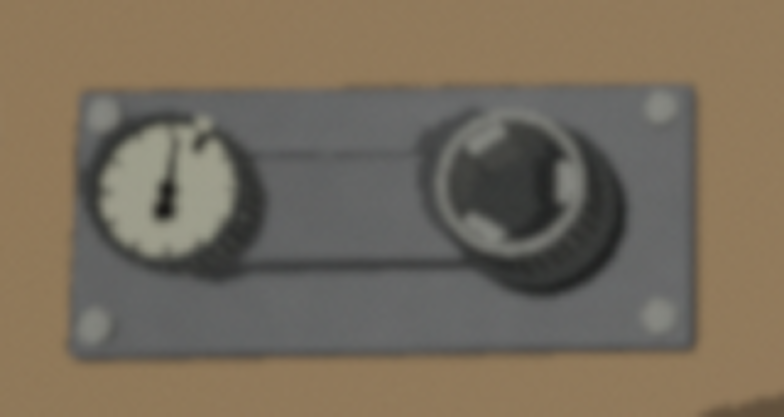

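View pics/b.png

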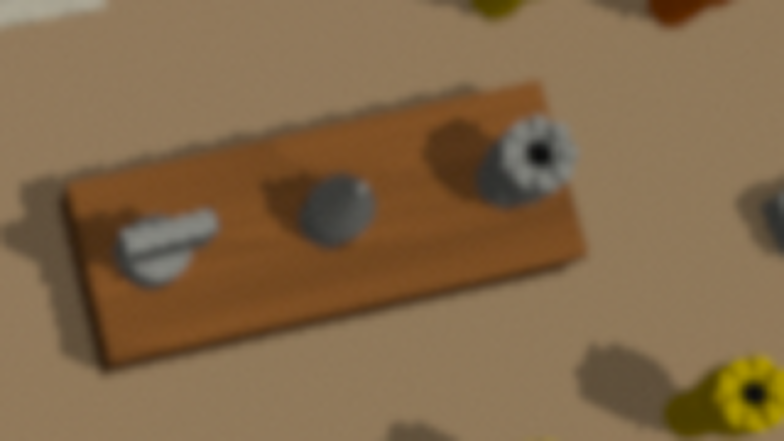

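View pics/c.png

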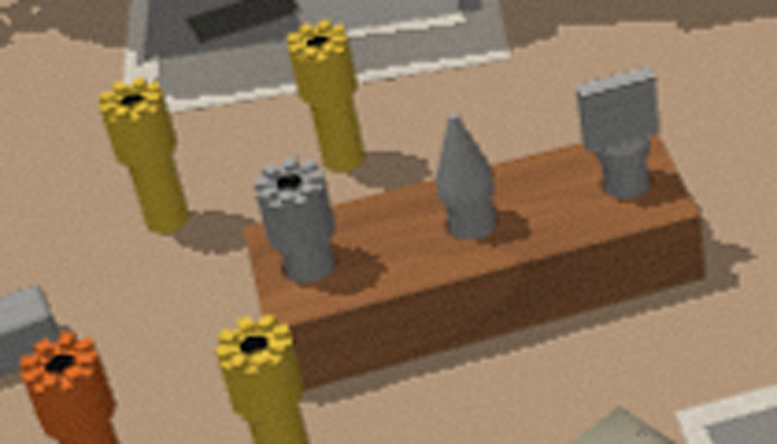

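The zoomed crops show these features:
- The crown bit's ring is centred near top (454.8,211.8).
- The sleeve ring is near (204.5,227.1).
- The dial face is near (134.3,228.8).
- The pointer points nearly up. The zero bar is about 25° clockwise from it.

Next I'll refine these by contours and cross-check with both views.

Run:
```python
from h import *
s=load('top0');s2=load('scene0')
im=s['image'][:,:,::-1]
def tri(p,q):
    A=[];b=[]
    for S,(u,v) in((s,p),(s2,q)):
        c=-S['R'].T@S['t'];d=S['R'].T@np.array([(u-S['cx'])/S['f'],(v-S['cy'])/S['f'],1]);d/=np.linalg.norm(d)
        P=np.eye(3)-np.outer(d,d);A.append(P);b.append(P@c)
    return np.linalg.solve(sum(A),sum(b))
print('crown top z.09',ray(s,454.8,211.8,.0895),'scene',ray(s2,178.9,268.9,.0895),'tri',tri((454.8,211.8),(178.9,268.9)))
print('chuck',ray(s,204.5,227.1,.09)); print('dial',ray(s,134.3,228.8,.082))
# block by colour
h=cv2.cvtColor(im,cv2.COLOR_BGR2HSV)
g=s['z_map']; 
# world point map
vv,uu=np.mgrid[0:480,0:640]
P=np.stack([(uu-s['cx'])/s['f']*g,(vv-s['cy'])/s['f']*g,g],-1)-s['t']; W=P@s['R']
Z=W[...,2]
def rect(m,n,z):
    m=cv2.morphologyEx(m.astype(np.uint8),cv2.MORPH_OPEN,np.ones((3,3)));cs=cv2.findContours(m,0,2)[0];c=max(cs,key=cv2.contourArea)
    p=np.array([ray(s,u,v,z)[:2]*1000 for u,v in c[:,0]],np.float32)
    r=cv2.minAreaRect(p);print(n,r, cv2.minAreaRect(c)); return r
roi=np.zeros((480,640),bool);roi[185:270,350:475]=1
rect(roi&(h[...,1]>150)&(h[...,0]<16),'block',.04)
roi[:]=0;roi[195:275,105:250]=1
rect(roi&(h[...,1]<70),'base',.016)
# sleeve top ring by height
for nm,(u0,u1),(z0,z1) in(('sleeve',(180,232),(.084,.1)),('bezel',(110,160),(.074,.1)),):
    m=np.zeros((480,640),bool);m[200:260,u0:u1]=1;m&=(Z>z0)&(Z<z1)
    c=max(cv2.findContours(m.astype(np.uint8),0,2)[0],key=cv2.contourArea);p=np.array([W[v,u,:2] for u,v in c[:,0]],np.float32)
    print(nm,np.median(Z[m]),cv2.minEnclosingCircle(p),cv2.fitEllipse(c))
```

```text
crown top z.09 [ 0.60554016 -0.29390973  0.0895    ] scene [ 0.6080453  -0.29375218  0.0895    ] tri [ 0.60591009 -0.29432274  0.08784707]
chuck [0.57093084 0.17587414 0.09      ]
dial [0.56786916 0.30678159 0.082     ]
block ((588.6712036132812, -218.95730590820312), (76.61190032958984, 202.45240783691406), 13.259986877441406) ((410.32122802734375, 225.21029663085938), (38.42366409301758, 101.52458953857422), 77.24246978759766)
base ((569.4744873046875, 242.31007385253906), (111.54944610595703, 249.82174682617188), 1.5241976976394653) ((177.49655151367188, 234.75360107421875), (55.17761993408203, 127.74789428710938), 89.19306945800781)
sleeve 0.08972457513412135 ((0.5716480016708374, 0.1770625114440918), 0.028885377570986748) ((203.98780822753906, 227.00796508789062), (29.362937927246094, 30.178823471069336), 70.7954330444336)
bezel 0.08206780621034988 ((0.5686635375022888, 0.30663633346557617), 0.03109084814786911) ((134.40711975097656, 228.623779296875), (32.097816467285156, 34.106536865234375), 86.90957641601562)
```

Both views agree, and the block's and base's fitted sizes match the given dimensions within 2 mm. That puts the crown bit at (0.606,-0.2935), the chuck at (0.5712,0.177) and the dial at (0.568,0.307), with gauge yaw about 1.5°. Next is a helper to work out moves.

```bash
cat >> h.py <<'E'
from scipy.spatial.transform import Rotation as Ro
def plan(p,thy):
    """print dp(cm), roll to reach p with tool y at world angle thy (deg, mod 180 choose both)"""
    s=manip.sense();R=Ro.from_quat(s['tool_rot']).as_matrix()
    dp=R.T@(np.array(p)-s['tcp_pos'])*100
    cur=np.degrees(np.arctan2(R[1,1],R[0,1]))
    q1=np.degrees(np.arctan2(p[1],p[0]))
    print('t',s['t'],'tcp',s['tcp_pos'].round(4),'thy',cur.round(2),'gap',round(s['finger_gap'],3),'F',s['force'].round(2),'T',s['ft_torque'].round(2))
    print('tool z',R[:,2].round(4),'dp',dp.round(2))
    for t in(thy,thy+180,thy-180): print('roll',round(np.radians(cur-t),3),'q6 end',round(np.radians(q1-t),3))
E
python3 -c "
from h import *
plan([.606,-.2935,.15],13.3)
s=load('top0')
for u,v in [(453,171),(497,260),(454,278),(490,172)]: print(depth(s,u,v))"
```

```text
t 0.1 tcp [ 0.2316 -0.5799  0.2494] thy -68.24 gap 0.997 F [-0.31 -0.72  0.41] T [-0.    0.05 -0.03]
tool z [-4.0e-04  1.9e-03 -1.0e+00] dp [ 45.38 -12.7    9.98]
roll -1.423 q6 end -0.683
roll -4.565 q6 end -3.825
roll 1.718 q6 end 2.458
[ 0.68955647 -0.29713324  0.07746004]
[ 0.516018   -0.37584501  0.07449844]
[ 0.4809939  -0.29144301  0.07607837]
[ 0.68709562 -0.36818393  0.08231347]
```

```bash
python3 -m creep '{"claw":[7,7,7,7,7,7,7,7,7,7,7,7],"dp":[[4.5,-1.3,0],[9,-2.5,0],[13.5,-3.8,0],[18,-5,0],[22.5,-6.3,0],[27,-7.5,0],[31.5,-8.8,0],[36,-10,0],[40.5,-11.3,2],[45.4,-12.7,5],[45.4,-12.7,8],[45.4,-12.7,8]],"roll":[-0.14,-0.28,-0.42,-0.56,-0.7,-0.84,-0.98,-1.12,-1.26,-1.423,-1.423,-1.423]}' 40
python3 - <<'E'
from h import *
plan([.606,-.2935,.079],13.3)
snap('top','top1.png');snap('scene','scene1.png')
E
```

```text
t: 1.3
tcp_pos: [0.6043, -0.29, 0.1644]
tool_rot: [0.619, 0.785, -0.0, -0.006]
force: [-1.7, 1.5, -0.3]
finger_gap: 0.821
t 1.3 tcp [ 0.6043 -0.29    0.1644] thy 13.48 gap 0.821 F [-1.67  1.46 -0.28] T [-0.01  0.02  0.1 ]
tool z [-0.01    0.0071 -0.9999] dp [-0.46  0.15  8.54]
roll 0.003 q6 end -0.683
roll -3.138 q6 end -3.825
roll 3.145 q6 end 2.458
```

View pics/scene1.png

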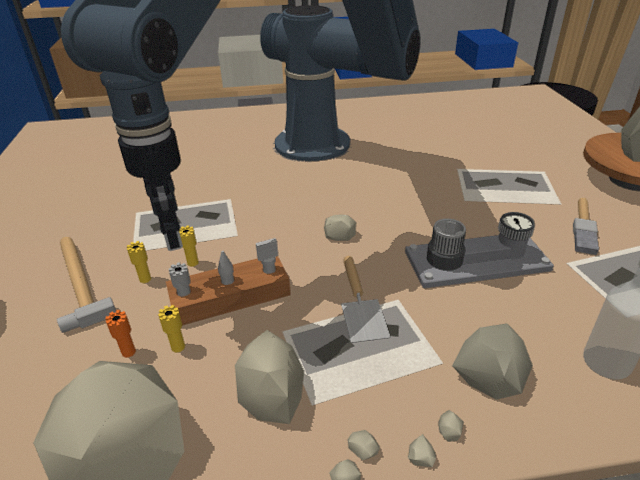

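The picture shows the fingers above the crown bit at (165,210) with the scene unchanged. The arm is still settling, so I'll read it again.

```bash
python3 -c "
from h import *
plan([.606,-.2935,.079],13.3)"
```

```text
t 1.4 tcp [ 0.6055 -0.294   0.1695] thy 13.29 gap 0.818 F [1.11 0.18 0.73] T [-0.03 -0.04 -0.03]
tool z [-0.0027  0.0013 -1.    ] dp [0.02 0.08 9.05]
roll -0.0 q6 end -0.683
roll -3.142 q6 end -3.825
roll 3.141 q6 end 2.458
```

```bash
python3 -m creep '{"claw":[7,7,7,7,7,7,7],"dp":[[0,0,2],[0,0,4],[0,0,6],[0,0,8],[0,0,9],[0,0,9],[0,0,9]],"roll":[0,0,0,0,0,0,0]}' 40
python3 - <<'E'
from h import *
snap('top','top2.png');s=snap('scene','scene2.png')
cv2.imwrite('pics/c2.png',cv2.resize(s['image'][180:330,90:310][:,:,::-1],None,fx=3.6,fy=3.6,interpolation=cv2.INTER_CUBIC))
plan([.606,-.2935,.079],13.3)
E
```

```text
t: 2.1
tcp_pos: [0.6067, -0.2955, 0.0819]
tool_rot: [0.621, 0.784, 0.0, 0.001]
force: [0.1, -0.1, 0.4]
finger_gap: 0.821
t 2.2 tcp [ 0.6071 -0.2952  0.0821] thy 13.26 gap 0.824 F [ 0.61 -0.11 -0.62] T [-0.03  0.03  0.03]
tool z [ 0.0025 -0.0018 -1.    ] dp [ 0.19 -0.07  0.31]
roll -0.001 q6 end -0.683
roll -3.142 q6 end -3.825
roll 3.141 q6 end 2.458
```

View pics/c2.png

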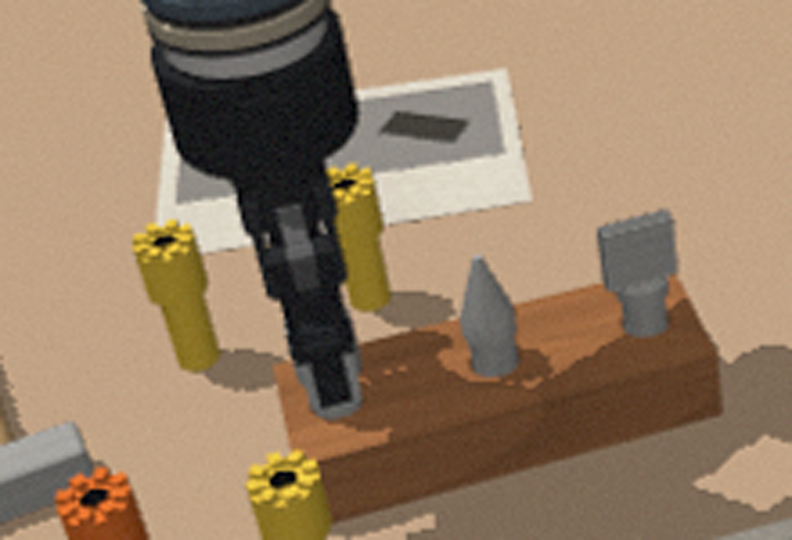

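The front finger sits in front of the bit's head at crop (330,385), with its tip near the lower edge of the head. I'll trim the offset and close.

```bash
python3 -m creep '{"claw":[7,6,5,4,2.5,2.5,2.5,2.5,2.5,2.5],"dp":[[0.17,-0.07,0.2],[0.17,-0.07,0.2],[0.17,-0.07,0.2],[0.17,-0.07,0.2],[0.17,-0.07,0.2],[0.17,-0.07,0.2],[0.17,-0.07,0.2],[0.17,-0.07,0.2],[0.17,-0.07,0.2],[0.17,-0.07,0.2]],"roll":[0,0,0,0,0,0,0,0,0,0]}' 60; python3 -c "
from h import *
plan([.606,-.2935,.25],13.3)"
```

```text
t: 3.2
tcp_pos: [0.6054, -0.2928, 0.0786]
tool_rot: [0.621, 0.784, 0.0, 0.0]
force: [0.0, 0.9, 2.9]
finger_gap: 0.334
t 3.2 tcp [ 0.6054 -0.2928  0.0786] thy 13.29 gap 0.334 F [0.02 0.93 2.86] T [ 0.01  0.01 -0.04]
tool z [ 6.e-04 -4.e-04 -1.e+00] dp [ -0.09   0.05 -17.14]
roll -0.0 q6 end -0.683
roll -3.142 q6 end -3.825
roll 3.141 q6 end 2.458
```

```bash
python3 -m creep '{"claw":[2.5,2.5,2.5,2.5,2.5,2.5,2.5,2.5,2.5],"dp":[[0,0,-1],[0,0,-2],[0,0,-3.5],[0,0,-6],[0,0,-10],[0,0,-14],[0,0,-17],[0,0,-17],[0,0,-17]],"roll":[0,0,0,0,0,0,0,0,0]}'
python3 - <<'E'
from h import *
snap('top','top3.png');s=snap('scene','scene3.png')
cv2.imwrite('pics/c3.png',cv2.resize(s['image'][80:330,90:310][:,:,::-1],None,fx=2.4,fy=2.4,interpolation=cv2.INTER_CUBIC))
plan([.5712,.177,.20],13.3)
E
```

```text
t: 4.1
tcp_pos: [0.6049, -0.2924, 0.2494]
tool_rot: [0.62, 0.784, 0.0, 0.0]
force: [0.6, 1.3, -3.2]
finger_gap: 0.329
t 4.2 tcp [ 0.6039 -0.2918  0.2466] thy 13.29 gap 0.333 F [-0.3   0.21 -3.27] T [-0.04 -0.01  0.01]
tool z [-0.0035  0.0024 -1.    ] dp [46.36  7.61  4.78]
roll -0.0 q6 end 0.068
roll -3.142 q6 end -3.073
roll 3.141 q6 end 3.21
```

View pics/c3.png

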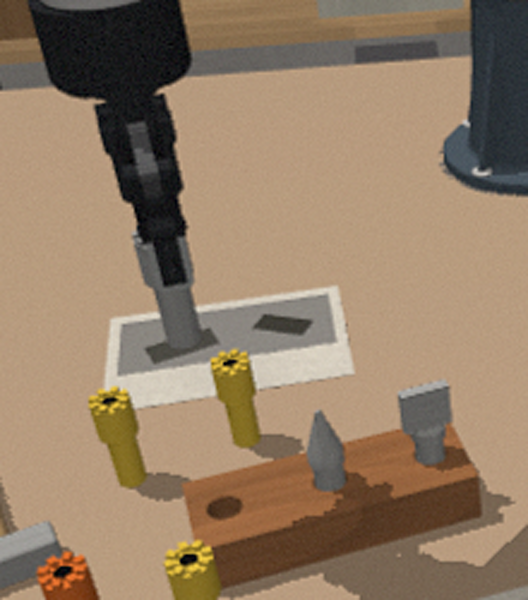

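The bit is held upright and clear, and the block hole is empty (crop 225,507). I'll carry it over the chuck, turning so the fingers line up along y.

```bash
python3 -m creep '{"claw":[2.5,2.5,2.5,2.5,2.5,2.5,2.5,2.5,2.5,2.5,2.5,2.5],"dp":[[4,0.7,0],[8.5,1.4,0],[13,2.1,0],[17.5,2.9,0],[22,3.6,0],[26.5,4.3,0],[31,5.1,0],[35.5,5.8,0],[39,6.4,0],[42.5,7,0],[46.3,7.6,0],[46.3,7.6,0]],"roll":[-0.1,-0.2,-0.3,-0.4,-0.5,-0.6,-0.7,-0.8,-0.9,-1,-1.06,-1.06]}'
python3 - <<'E'
from h import *
snap('top')
plan([.5712,.177,.20],74)
E
```

```text
t: 5.4
tcp_pos: [0.5704, 0.1799, 0.2461]
tool_rot: [0.136, 0.991, 0.001, -0.003]
force: [-0.1, -0.9, -2.3]
finger_gap: 0.329
t 5.45 tcp [0.5709 0.1776 0.2461] thy 74.25 gap 0.33 F [-0.1   0.09 -2.63] T [-0.01  0.01  0.06]
tool z [-4.6e-03 -5.0e-04 -1.0e+00] dp [-0.06 -0.04  4.61]
roll 0.004 q6 end -0.991
roll -3.137 q6 end -4.133
roll 3.146 q6 end 2.151
```

```bash
python3 -m creep '{"claw":[2.5,2.5,2.5,2.5,2.5,2.5],"dp":[[0,0,2],[0,0,4],[0,0,6],[0,0,7.6],[0,0,7.6],[0,0,7.6]],"roll":[0,0,0,0,0,0]}'
python3 - <<'E'
from h import *
s2=snap('top','top4.png');s=snap('scene','scene4.png')
cv2.imwrite('pics/c4.png',cv2.resize(s['image'][130:290,390:560][:,:,::-1],None,fx=3.7,fy=3.7,interpolation=cv2.INTER_CUBIC))
cv2.imwrite('pics/d4.png',cv2.resize(s2['image'][150:290,100:300][:,:,::-1],None,fx=3.7,fy=3.7,interpolation=cv2.INTER_CUBIC))
plan([.5712,.177,.113],74)
E
```

```text
t: 6.05
tcp_pos: [0.5725, 0.1744, 0.1715]
tool_rot: [0.14, 0.99, -0.0, -0.001]
force: [-0.2, -1.7, -1.8]
finger_gap: 0.335
t 6.15 tcp [0.5734 0.1749 0.1729] thy 73.98 gap 0.335 F [ 0.08  0.65 -1.79] T [-0.01 -0.05  0.07]
tool z [ 0.0011 -0.     -1.    ] dp [0.27 0.14 5.99]
roll -0.0 q6 end -0.991
roll -3.142 q6 end -4.133
roll 3.141 q6 end 2.151
```

View pics/c4.png

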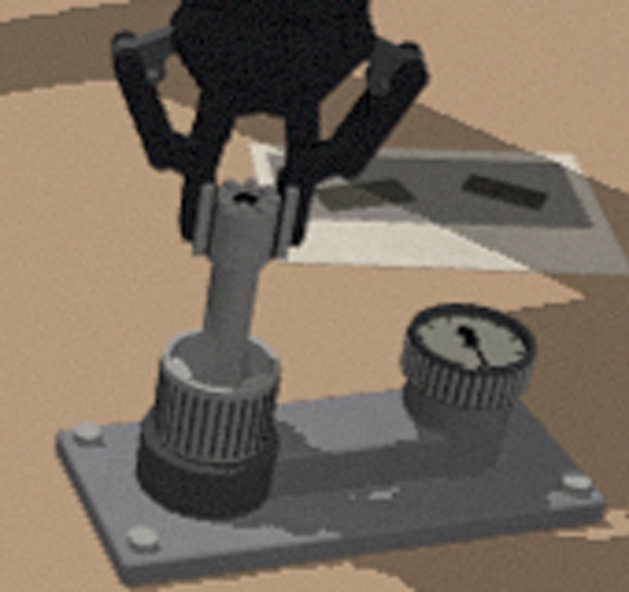

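View pics/d4.png

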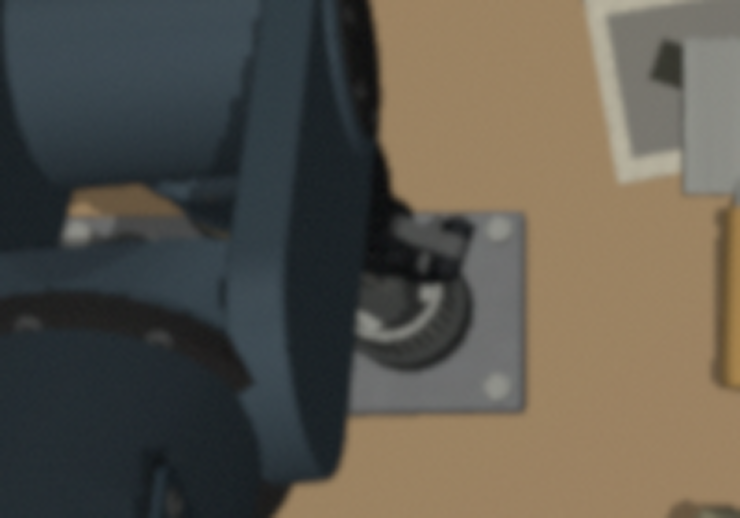

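The scene view shows the bit upright above the open chuck, with its shank tip at crop (226,375) just at the sleeve mouth. I'll compare the shank's centre line with the projected chuck axis.

Run:
```python
from h import *
s=load('scene4');
g=cv2.cvtColor(s['image'],cv2.COLOR_RGB2GRAY).astype(int)
def cp(X): u,v=proj(s,X); return round((u-390)*3.7),round((v-130)*3.7)
for z in(.09,.11,.13,.15,.17,.19): print(z,'chuck',cp([.5712,.177,z]),'tcp',cp([.5734,.1749,z]))
h=cv2.cvtColor(s['image'],cv2.COLOR_RGB2HSV).astype(int)
for v in range(202,226,4): print(v,[int(h[v,u,1]) for u in range(440,468)])
# chuck rim by depth
print([ (u,v,depth(s,u,v).round(4).tolist()) for u,v in [(452,210),(453,215),(451,220),(450,225)]])
```

```text
0.09 chuck (224, 357) tcp (222, 360)
0.11 chuck (230, 322) tcp (227, 325)
0.13 chuck (235, 287) tcp (233, 290)
0.15 chuck (241, 250) tcp (238, 253)
0.17 chuck (247, 212) tcp (244, 215)
0.19 chuck (253, 174) tcp (250, 177)
202 [82, 77, 80, 77, 80, 82, 78, 29, 4, 13, 9, 6, 12, 16, 9, 5, 8, 8, 3, 14, 41, 77, 80, 82, 81, 79, 80, 83]
206 [77, 83, 79, 79, 82, 77, 65, 17, 11, 10, 3, 13, 3, 12, 6, 3, 0, 3, 15, 60, 84, 82, 77, 84, 77, 79, 80, 86]
210 [80, 82, 78, 81, 77, 77, 29, 4, 7, 6, 6, 10, 15, 0, 0, 6, 17, 6, 45, 77, 80, 81, 77, 81, 81, 83, 79, 80]
214 [80, 77, 82, 81, 73, 43, 7, 7, 10, 6, 18, 14, 14, 12, 8, 8, 6, 13, 64, 83, 83, 82, 81, 83, 82, 77, 83, 82]
218 [73, 70, 71, 64, 48, 6, 6, 20, 13, 16, 9, 9, 3, 14, 14, 12, 6, 58, 81, 79, 81, 81, 79, 81, 76, 79, 81, 79]
222 [17, 13, 5, 11, 12, 12, 11, 9, 11, 9, 12, 6, 3, 6, 14, 3, 12, 8, 4, 7, 14, 47, 72, 83, 82, 80, 80, 77]
[(452, 210, [0.5861, 0.168, 0.1354]), (453, 215, [0.5861, 0.1712, 0.1248]), (451, 220, [0.5853, 0.1693, 0.1142]), (450, 225, [0.5548, 0.183, 0.0813])]
```

Measured in the same image, the bit and the sleeve rim agree within about 1 mm. Lowering in stages with a force check.

```bash
python3 -m creep '{"claw":[2.5,2.5,2.5,2.5,2.5,2.5,2.5,2.5],"dp":[[0.13,0.07,0.5],[0.13,0.07,1.2],[0.13,0.07,2],[0.13,0.07,3],[0.13,0.07,4],[0.13,0.07,5],[0.13,0.07,5],[0.13,0.07,5]],"roll":[0,0,0,0,0,0,0,0]}'
python3 - <<'E'
from h import *
s=snap('scene','scene5.png')
cv2.imwrite('pics/c5.png',cv2.resize(s['image'][130:290,390:560][:,:,::-1],None,fx=3.7,fy=3.7,interpolation=cv2.INTER_CUBIC))
plan([.5712,.177,.113],74)
E
```

```text
t: 6.95
tcp_pos: [0.5715, 0.1764, 0.1217]
tool_rot: [0.139, 0.99, -0.0, -0.0]
force: [0.1, -0.5, -2.4]
finger_gap: 0.336
t 7.0 tcp [0.5719 0.1765 0.1223] thy 74.03 gap 0.33 F [ 0.55 -0.23 -2.95] T [-0.05 -0.08 -0.01]
tool z [ 2.e-04  0.e+00 -1.e+00] dp [0.08 0.03 0.93]
roll 0.0 q6 end -0.991
roll -3.141 q6 end -4.133
roll 3.142 q6 end 2.151
```

View pics/c5.png

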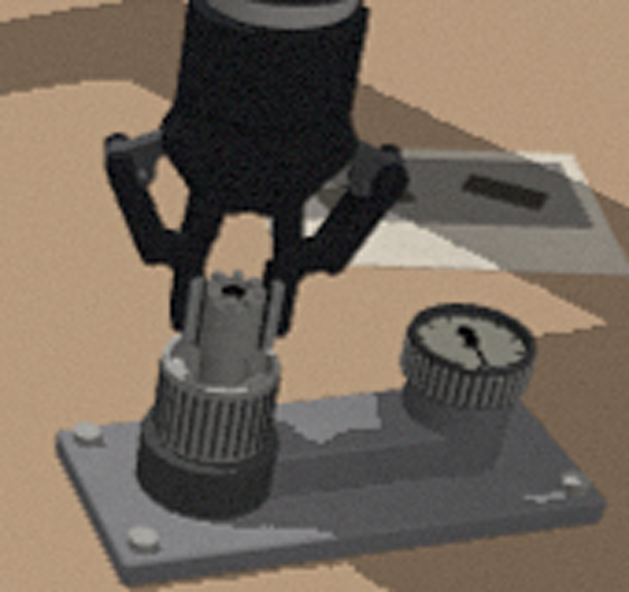

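The shank is inside the sleeve, centred, with free force at -2.4 to -3 N (the bit's weight). I'll lower the last stretch slowly.

```bash
python3 -m creep '{"claw":[2.5,2.5,2.5,2.5,2.5],"dp":[[0,0,0.3],[0,0,0.5],[0,0,0.7],[0,0,0.7],[0,0,0.7]],"roll":[0,0,0,0,0]}'; python3 -m creep '{"claw":[2.5,2.5],"dp":[[0,0,0.1],[0,0,0.1]],"roll":[0,0]}'
```

```text
t: 7.5
tcp_pos: [0.5717, 0.1764, 0.1153]
tool_rot: [0.139, 0.99, 0.0, -0.0]
force: [-0.5, 0.3, -2.5]
finger_gap: 0.338
t: 7.7
tcp_pos: [0.5717, 0.1764, 0.1143]
tool_rot: [0.139, 0.99, -0.0, -0.0]
force: [-0.1, 0.6, -1.8]
finger_gap: 0.33
```

```bash
python3 -m creep '{"claw":[2.5,2.5],"dp":[[0,0,0.1],[0,0,0.1]],"roll":[0,0]}'; python3 -m creep '{"claw":[2.5,2.5],"dp":[[0,0,0.1],[0,0,0.1]],"roll":[0,0]}';python3 -m creep '{"claw":[2.5,2.5],"dp":[[0,0,0.05],[0,0,0.05]],"roll":[0,0]}'
```

```text
t: 7.9
tcp_pos: [0.5716, 0.1764, 0.1132]
tool_rot: [0.139, 0.99, -0.0, -0.0]
force: [-0.8, -0.5, -2.6]
finger_gap: 0.333
t: 8.1
tcp_pos: [0.5718, 0.1764, 0.1126]
tool_rot: [0.139, 0.99, 0.0, 0.0]
force: [-0.9, 0.4, -0.3]
finger_gap: 0.334
t: 8.3
tcp_pos: [0.5719, 0.1764, 0.1126]
tool_rot: [0.139, 0.99, 0.0, 0.0]
force: [-0.8, -0.3, 5.4]
finger_gap: 0.333
```

The floor was felt at z 0.1126, exactly as predicted, with +5.4 N. Now I'll release and open fully.

```bash
python3 -m creep '{"claw":[3.2,3.6,4.5,6,8,8.5,8.5,8.5,8.5],"dp":[[0,0,0],[0,0,0],[0,0,0],[0,0,0],[0,0,0],[0,0,0],[0,0,0],[0,0,0],[0,0,0]],"roll":[0,0,0,0,0,0,0,0,0]}'
python3 - <<'E'
from h import *
s=snap('scene','scene6.png')
cv2.imwrite('pics/c6.png',cv2.resize(s['image'][130:290,390:560][:,:,::-1],None,fx=3.7,fy=3.7,interpolation=cv2.INTER_CUBIC))
plan([.5712,.177,.080],74)
E
```

```text
t: 9.2
tcp_pos: [0.5717, 0.1764, 0.1118]
tool_rot: [0.139, 0.99, 0.0, -0.0]
force: [0.7, -1.0, -0.5]
finger_gap: 0.991
t 9.25 tcp [0.5717 0.1764 0.1118] thy 74.03 gap 0.999 F [ 0.05 -0.53  0.28] T [-0.04  0.02 -0.01]
tool z [-0.  0. -1.] dp [0.06 0.04 3.18]
roll 0.0 q6 end -0.991
roll -3.141 q6 end -4.133
roll 3.142 q6 end 2.151
```

View pics/c6.png

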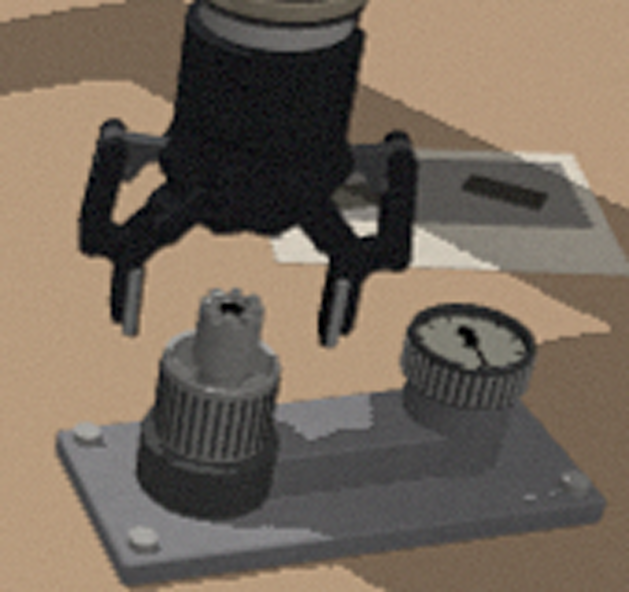

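The bit stands upright on the floor, with fingers open on both sides. I'll go down to sleeve height and grip hard.

```bash
python3 -m creep '{"claw":[8.5,8.5,8.5,8.5,8.5,8.5],"dp":[[0,0.04,1],[0,0.04,2],[0,0.04,2.8],[0,0.04,3.2],[0,0.04,3.2],[0,0.04,3.2]],"roll":[0,0,0,0,0,0]}';  python3 -m creep '{"claw":[7,6,5,5,5,5,5],"dp":[[0,0,0],[0,0,0],[0,0,0],[0,0,0],[0,0,0],[0,0,0],[0,0,0]],"roll":[0,0,0,0,0,0,0]}' 100; python3 -c "
from h import *
plan([.5712,.177,.080],74)"
```

```text
t: 9.85
tcp_pos: [0.5718, 0.1768, 0.0796]
tool_rot: [0.139, 0.99, -0.0, -0.0]
force: [0.6, -0.6, -0.3]
finger_gap: 0.996
t: 10.55
tcp_pos: [0.5718, 0.1761, 0.0812]
tool_rot: [0.139, 0.99, -0.001, 0.0]
force: [-1.6, -1.5, 5.4]
finger_gap: 0.628
t 10.55 tcp [0.5718 0.1761 0.0812] thy 74.04 gap 0.628 F [-1.6  -1.48  5.39] T [-0.74  0.39 -0.13]
tool z [ 2.0e-04 -1.3e-03 -1.0e+00] dp [0.08 0.08 0.12]
roll 0.001 q6 end -0.991
roll -3.141 q6 end -4.133
roll 3.142 q6 end 2.151
```

```bash
python3 -m creep '{"claw":[5,5,5,5,5,5,5,5,5,5,5],"dp":[[0,0,0],[0,0,0],[0,0,0],[0,0,0],[0,0,0],[0,0,0],[0,0,0],[0,0,0],[0,0,0],[0,0,0],[0,0,0]],"roll":[0.06,0.16,0.26,0.36,0.46,0.56,0.66,0.76,0.86,0.9,0.9]}'
python3 - <<'E'
from h import *
s=snap('scene','scene7.png')
cv2.imwrite('pics/c7.png',cv2.resize(s['image'][130:290,390:560][:,:,::-1],None,fx=3.7,fy=3.7,interpolation=cv2.INTER_CUBIC))
plan([.5712,.177,.080],74-51.6)
E
```

```text
t: 11.65
tcp_pos: [0.5708, 0.175, 0.0812]
tool_rot: [0.556, 0.831, -0.002, -0.0]
force: [-3.6, -7.1, 7.8]
finger_gap: 0.626
t 11.7 tcp [0.5708 0.175  0.0812] thy 22.48 gap 0.625 F [-3.3  -7.15  8.82] T [-1.02  0.6  -0.1 ]
tool z [-0.0022 -0.0029 -1.    ] dp [0.17 0.11 0.11]
roll 0.001 q6 end -0.09
roll -3.14 q6 end -3.232
roll 3.143 q6 end 3.051
```

View pics/c7.png

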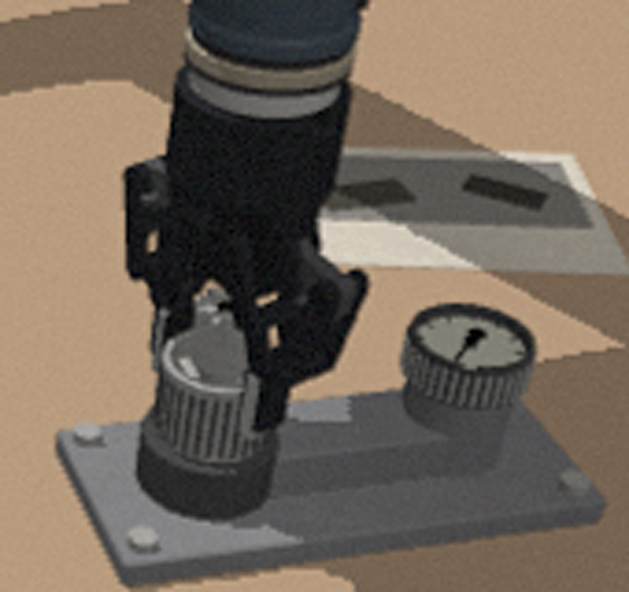

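The sleeve turned without slip: the pointer swung to the front-left, its disc at (478,338) and tip at (460,362). Continuing.

```bash
python3 -m creep '{"claw":[5,5,5,5],"dp":[[0.1,0.08,0],[0.1,0.08,0],[0.1,0.08,0],[0.1,0.08,0]],"roll":[0.1,0.2,0.3,0.3]}' 120; Q='import h;s=h.manip.sense();print(s["force"].round(1),s["ft_torque"].round(2),s["tau"].round(2)[5],s["q"][5].round(3))'; python3 -c "$Q"
python3 -m creep '{"claw":[5,5],"dp":[[0,0,0],[0,0,0]],"roll":[0.1,0.1]}';python3 -c "$Q"
python3 -m creep '{"claw":[5,5],"dp":[[0,0,0],[0,0,0]],"roll":[0.1,0.1]}';python3 -c "$Q"
```

```text
t: 12.1
tcp_pos: [0.5704, 0.175, 0.0813]
tool_rot: [0.674, 0.739, -0.003, 0.0]
force: [-5.9, -10.8, 11.4]
finger_gap: 0.621
[ -5.9 -10.8  11.4] [-1.69  0.65 -0.3 ] -0.05 0.026
t: 12.3
tcp_pos: [0.5702, 0.1749, 0.0813]
tool_rot: [0.71, 0.704, -0.003, 0.0]
force: [-6.6, -11.4, 11.3]
finger_gap: 0.625
[ -6.6 -11.4  11.3] [-1.69  0.69 -0.33] -0.06 0.125
t: 12.5
tcp_pos: [0.57, 0.1749, 0.0813]
tool_rot: [0.744, 0.668, -0.004, 0.0]
force: [-6.6, -11.0, 11.9]
finger_gap: 0.62
[ -6.6 -11.   11.9] [-1.63  0.74 -0.12] 0.12 0.225
```

```bash
Q='import h;s=h.manip.sense();print(s["force"].round(1),s["ft_torque"].round(2),s["tau"].round(2)[5],s["q"][5].round(3))'
for i in 1; do python3 -m creep '{"claw":[5,5],"dp":[[0,0,0],[0,0,0]],"roll":[0.07,0.07]}' |grep rot;python3 -c "$Q"
python3 -m creep '{"claw":[5,5],"dp":[[0,0,0],[0,0,0]],"roll":[0.07,0.07]}'|grep rot;python3 -c "$Q"; done
python3 - <<'E'
from h import *
s=snap('scene','scene8.png')
cv2.imwrite('pics/c8.png',cv2.resize(s['image'][130:290,390:560][:,:,::-1],None,fx=3.7,fy=3.7,interpolation=cv2.INTER_CUBIC))
plan([.5712,.177,.080],-14)
E
```

```text
tool_rot: [0.767, 0.642, -0.004, 0.001]
[ -7.  -10.4  11.9] [-1.64  0.8   0.02] 0.17 0.294
tool_rot: [0.788, 0.615, -0.004, 0.001]
[ -6.2 -10.2  12.2] [-1.58  0.8   0.14] 0.32 0.363
t 12.95 tcp [0.5698 0.175  0.0813] thy -14.04 gap 0.621 F [ -5.77 -10.91  11.36] T [-1.62  0.85  0.19]
tool z [-0.0053 -0.0056 -1.    ] dp [0.23 0.09 0.13]
roll -0.001 q6 end 0.545
roll -3.142 q6 end -2.597
roll 3.141 q6 end 3.686
```

View pics/c8.png

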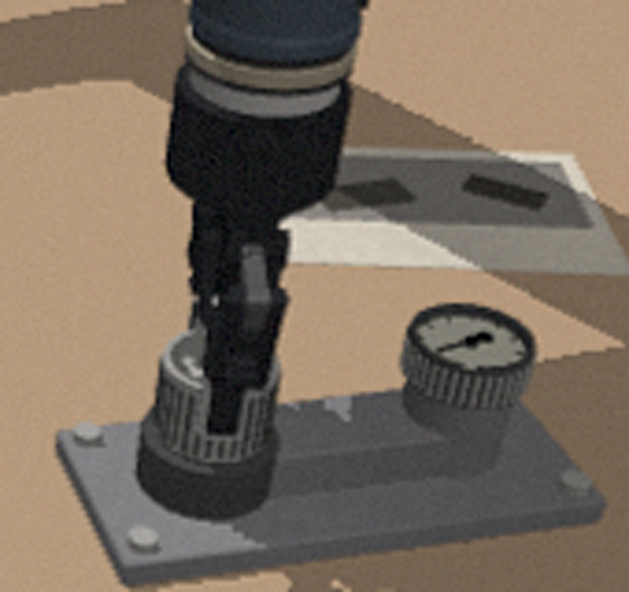

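The torque about z rises from -0.33 to +0.19 N m over the last 0.25 rad, as clamping should. I'll check the pointer's angle against the turn for slip.

Run:
```python
from h import *
for n,d,t in(('scene6',(466,333),(486,362)),('scene7',(478,338),(460,362)),('scene8',(482,339),(441,353))):
    s=load(n)
    a=ray(s,d[0]/3.7+390,d[1]/3.7+130,.082);b=ray(s,t[0]/3.7+390,t[1]/3.7+130,.082)
    print(n,a,b,np.degrees(np.arctan2(b[1]-a[1],b[0]-a[0]))-1.5,np.linalg.norm(a-b))
s=load('top0');a=ray(s,166/4.9+100,205/4.9+190,.082);b=ray(s,178/4.9+100,135/4.9+190,.082);print(np.degrees(np.arctan2(b[1]-a[1],b[0]-a[0]))-1.5,np.linalg.norm(a-b))
```

```text
scene6 [0.56167247 0.30564789 0.082     ] [0.58673053 0.30384741 0.082     ] -5.609782946312352 0.025122662342153598
scene7 [0.56681104 0.30941445 0.082     ] [0.5845387  0.29165229 0.082     ] -46.55569833325226 0.025095103222456144
scene8 [0.56797156 0.31092715 0.082     ] [0.57577342 0.28607156 0.082     ] -74.0735870622988 0.026051289573347694
-7.361701301222717 0.027261649652116034
```

The pointer turned about 67.5°, so the sleeve turned about 1.47 rad and stands near 1.62 to 1.68. That is roughly 0.2 past touch. I'll turn a bit more, then let go.

```bash
Q='import h;s=h.manip.sense();print(s["force"].round(1),s["ft_torque"].round(2),s["tau"].round(2)[5],s["q"][5].round(3))'
python3 -m creep '{"claw":[5,5,5],"dp":[[0,0,0],[0,0,0],[0,0,0]],"roll":[0.05,0.05,0.05]}' |grep rot;python3 -c "$Q"
python3 -m creep '{"claw":[6.5,7.5,8.5,8.5,8.5,8.5],"dp":[[0,0,0],[0,0,0],[0,0,0],[0,0,0],[0,0,0],[0,0,0]],"roll":[0,0,0,0,0,0]}'
python3 -m creep '{"claw":[8.5,8.5,8.5,8.5,8.5,8.5,8.5],"dp":[[0,0,-1],[0,0,-2.5],[0,0,-5],[0,0,-8],[0,0,-12],[0,0,-12],[0,0,-12]],"roll":[0,0,0,0,0,0,0]}'
python3 - <<'E'
from h import *
snap('top','top9.png');s=snap('scene','scene9.png')
cv2.imwrite('pics/c9.png',cv2.resize(s['image'][130:290,390:560][:,:,::-1],None,fx=3.7,fy=3.7,interpolation=cv2.INTER_CUBIC))
plan([.568,.307,.20],-16.8)
E
```

```text
tool_rot: [0.803, 0.596, -0.004, 0.001]
[ -7.3 -10.6  11.8] [-1.54  0.82  0.33] 0.33 0.412
t: 13.85
tcp_pos: [0.5722, 0.1782, 0.0797]
tool_rot: [0.804, 0.594, 0.0, 0.0]
force: [-0.0, -0.5, 0.2]
finger_gap: 0.993
t: 14.55
tcp_pos: [0.573, 0.1782, 0.2023]
tool_rot: [0.804, 0.594, 0.002, 0.001]
force: [-0.7, -0.6, -0.9]
finger_gap: 0.998
t 14.65 tcp [0.5714 0.178  0.1997] thy -17.07 gap 0.997 F [-0.09 -0.28 -0.08] T [ 0.02  0.02 -0.  ]
tool z [-1.2e-03 -1.0e-04 -1.0e+00] dp [12.24 -4.11 -0.03]
roll -0.005 q6 end 0.789
roll -3.146 q6 end -2.353
roll 3.137 q6 end 3.93
```

View pics/c9.png

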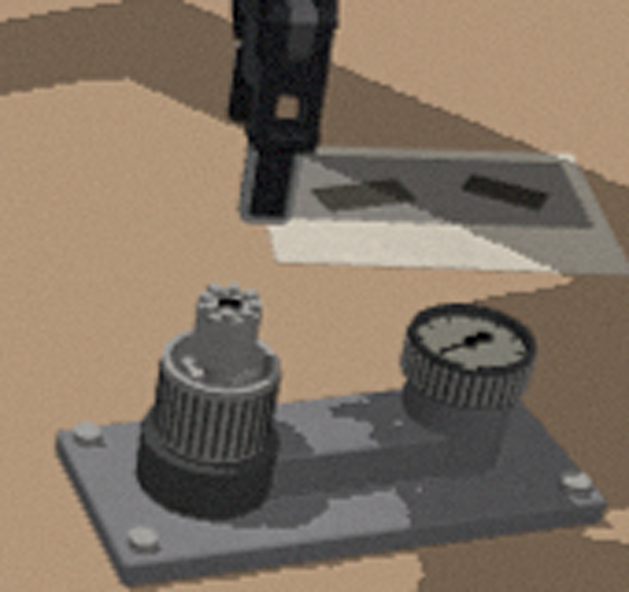

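View pics/top9.png

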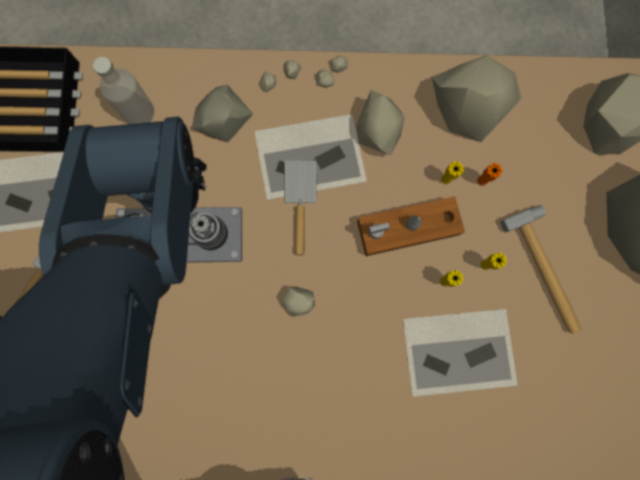

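The bit stands upright with the fingers clear, and the other bits, the stone and the spatula are unmoved. I'll zoom in on the dial.

Run:
```python
from h import *
s=load('scene9')
cv2.imwrite('pics/d9.png',cv2.resize(s['image'][208:246,494:540][:,:,::-1],None,fx=16,fy=14,interpolation=cv2.INTER_CUBIC))
C=[.568,.307,.082]
for a in range(-120,31,10):
    t=np.radians(a+1.5); print(a,[ (round((u-494)*16),round((v-208)*14)) for r in(.02,.026) for u,v in[proj(s,[C[0]+r*np.cos(t),C[1]+r*np.sin(t),.082])]])
u,v=proj(s,C);print((u-494)*16,(v-208)*14)
```

```text
-120 [(204, 167), (149, 159)]
-110 [(205, 181), (150, 178)]
-100 [(211, 196), (158, 197)]
-90 [(223, 212), (173, 217)]
-80 [(239, 226), (195, 236)]
-70 [(261, 240), (222, 254)]
-60 [(286, 252), (255, 270)]
-50 [(315, 263), (293, 284)]
-40 [(346, 272), (333, 295)]
-30 [(379, 278), (376, 303)]
-20 [(412, 281), (419, 308)]
-10 [(444, 282), (461, 309)]
0 [(474, 280), (501, 307)]
10 [(502, 276), (537, 301)]
20 [(526, 269), (568, 292)]
30 [(546, 260), (594, 280)]
387.6884458139466 193.85288423353234
```

View pics/d9.png

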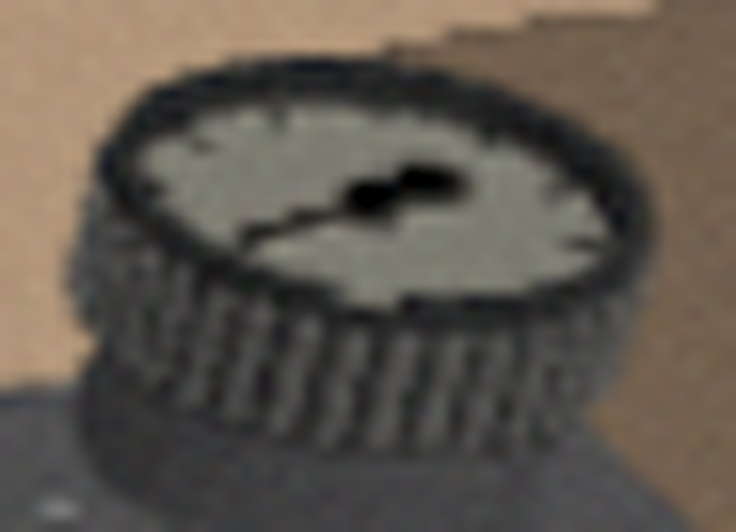

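The pointer reads about -73°, which puts the sleeve near 1.60. I'll swing the arm aside so the top camera gives a cleaner reading of the dial and jaws.

```bash
python3 -m creep '{"claw":[8.5,8.5,8.5,8.5,8.5,8.5,8.5,8.5],"dp":[[-4,1.2,-2],[-8,2.4,-3],[-12,3.6,-4],[-16,4.8,-4],[-20,6,-4],[-24,7.3,-4],[-24,7.3,-4],[-24,7.3,-4]],"roll":[0,0,0,0,0,0,0,0]}'
python3 - <<'E'
from h import *
s=snap('top','top10.png')
for n in('top0','top10'):
    t=load(n);cv2.imwrite('pics/d_%s.png'%n,cv2.resize(t['image'][206:250,112:230][:,:,::-1],None,fx=6.7,fy=6.7,interpolation=cv2.INTER_CUBIC))
E
```

```text
t: 15.45
tcp_pos: [0.5706, -0.0736, 0.2383]
tool_rot: [0.805, 0.593, -0.001, -0.002]
force: [-0.1, 0.5, -0.2]
finger_gap: 0.994
```

View pics/d_top0.png

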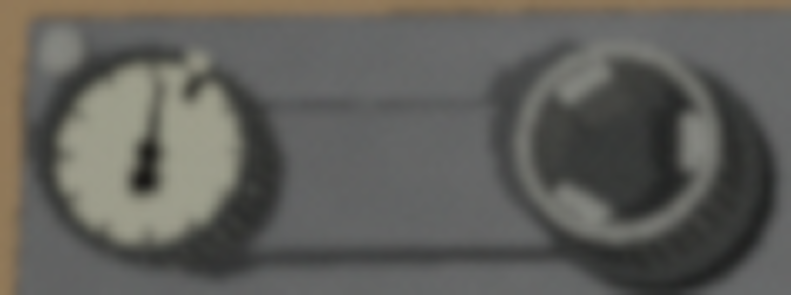

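View pics/d_top10.png

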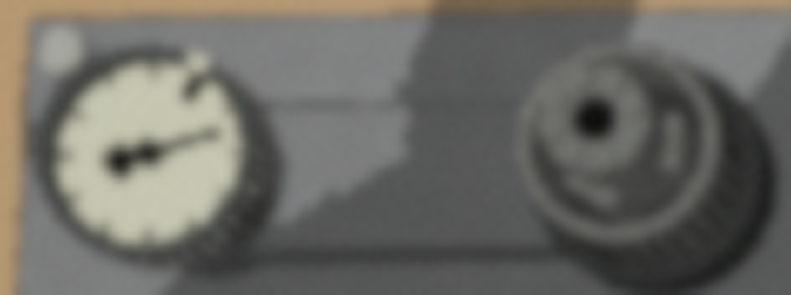

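The clear top view shows the pointer's disc at (120,161), hub at (150,153) and tip at (216,133). The zero bar is at (195,86) with its pip at (198,60).

Run:
```python
from h import *
s=load('top10')
W=lambda p:ray(s,(p[0]+.5)/6.7-.5+112,(p[1]+.5)/6.7-.5+206,.082)
def ang(a,b):
    d=W(b)-W(a);return np.degrees(np.arctan2(d[1],d[0]))-1.5
print('ptr0',ang((143,182),(157,80)),ang((149,153),(157,80)))
print('ptr1',ang((120,161),(216,133)),ang((150,153),(216,133)), np.linalg.norm(W((216,133))-W((150,153))))
print('hub',W((150,153)))
g=cv2.cvtColor(s['image'],cv2.COLOR_RGB2GRAY)
print('zero',ang((149.5,153),(194,86)),ang((149.5,153),(198,60)),np.linalg.norm(W((194,86))-W((149.5,153))))
print('crown top',ray(s,(595.5)/6.7-.5+112,(119.5)/6.7-.5+206,.122))
```

```text
ptr0 -5.462100650816174 -3.9364633091265446
ptr1 -73.91163479339188 -73.28054468330039 0.018683456090310836
hub [0.56859895 0.30744747 0.082     ]
zero -31.490595744189317 -25.25833572110201 0.022053249245221278
crown top [0.57163077 0.17712659 0.122     ]
```

The sleeve is at about 1.606, 0.156 past touch, which is inside the clamping range. The bit top is on the chuck axis. The zero mark is at about -28.5° and the pointer at -73.6°, so I'll turn the bezel about 0.78 rad clockwise.

```bash
python3 -c "
from h import *
plan([.568,.307,.2],-16.9)"
```

```text
t 15.5 tcp [ 0.5706 -0.0725  0.2385] thy -17.12 gap 0.993 F [ 0.    0.29 -0.44] T [-0.03 -0.01  0.04]
tool z [-0.003   0.0016 -1.    ] dp [ 36.19 -11.4    3.91]
roll -0.004 q6 end 0.79
roll -3.146 q6 end -2.351
roll 3.138 q6 end 3.932
```

```bash
python3 -m creep '{"claw":[8.5,8.5,8.5,8.5,8.5,8.5,8.5,8.5,8.5,8.5,8.5],"dp":[[4,-1.3,0],[8,-2.5,0],[12,-3.8,0],[16,-5,0],[20,-6.3,0],[24,-7.6,0],[28,-8.8,0],[32,-10.1,0],[36.2,-11.4,2],[36.2,-11.4,4],[36.2,-11.4,4]],"roll":[0,0,0,0,0,0,0,0,0,0,0]}' 60; python3 -m creep '{"claw":[8.5,8.5],"dp":[[0,0,0],[0,0,0]],"roll":[0,0]}'; python3 -c "
from h import *
plan([.568,.307,.079],-16.9)"
```

```text
t: 16.6
tcp_pos: [0.5646, 0.309, 0.1961]
tool_rot: [0.803, 0.596, -0.004, -0.001]
force: [-0.9, 0.8, 0.1]
finger_gap: 0.997
t: 16.8
tcp_pos: [0.569, 0.3067, 0.2007]
tool_rot: [0.804, 0.594, 0.001, 0.0]
force: [0.5, -0.6, 0.1]
finger_gap: 0.997
t 16.8 tcp [0.569  0.3067 0.2007] thy -17.09 gap 0.997 F [ 0.48 -0.58  0.06] T [-0.   -0.08  0.05]
tool z [ 1.1e-03  3.0e-04 -1.0e+00] dp [-0.   -0.12 12.17]
roll -0.003 q6 end 0.79
roll -3.145 q6 end -2.351
roll 3.138 q6 end 3.932
```

```bash
python3 -m creep '{"claw":[8.5,8.5,8.5,8.5,8.5,8.5,8.5],"dp":[[0,-0.05,3],[0,-0.05,6],[0,-0.05,9],[0,-0.05,11],[0,-0.05,12.1],[0,-0.05,12.1],[0,-0.05,12.1]],"roll":[0,0,0,0,0,0,0]}' 60; python3 -m creep '{"claw":[7.5,6.8,6.2,5.5,5.5,5.5],"dp":[[0,0,0],[0,0,0],[0,0,0],[0,0,0],[0,0,0],[0,0,0]],"roll":[0,0,0,0,0,0]}' 50
python3 -m creep '{"claw":[5.5,5.5,5.5,5.5,5.5,5.5,5.5,5.5,5.5,5.5],"dp":[[0,0,0],[0,0,0],[0,0,0],[0,0,0],[0,0,0],[0,0,0],[0,0,0],[0,0,0],[0,0,0],[0,0,0]],"roll":[0.1,0.2,0.3,0.4,0.5,0.6,0.7,0.78,0.78,0.78]}'
python3 - <<'E'
from h import *
s=snap('scene','scene11.png')
cv2.imwrite('pics/d11.png',cv2.resize(s['image'][150:290,420:600][:,:,::-1],None,fx=4,fy=4,interpolation=cv2.INTER_CUBIC))
plan([.568,.307,.2],-61.6)
E
```

```text
t: 17.5
tcp_pos: [0.5694, 0.3068, 0.0801]
tool_rot: [0.804, 0.594, 0.001, 0.0]
force: [-0.0, -0.2, 0.8]
finger_gap: 0.996
t: 18.1
tcp_pos: [0.5672, 0.3074, 0.0802]
tool_rot: [0.804, 0.594, -0.0, -0.001]
force: [-4.7, 0.3, 8.3]
finger_gap: 0.689
t: 19.1
tcp_pos: [0.5678, 0.3069, 0.0802]
tool_rot: [0.97, 0.244, -0.0, -0.0]
force: [-2.3, -0.8, 7.9]
finger_gap: 0.689
t 19.15 tcp [0.5677 0.307  0.0802] thy -61.78 gap 0.686 F [-2.71 -0.45  7.71] T [ 0.06  0.62 -0.08]
tool z [-7.e-04  1.e-04 -1.e+00] dp [ 2.000e-02  1.000e-02 -1.198e+01]
roll -0.003 q6 end 1.571
roll -3.145 q6 end -1.571
roll 3.139 q6 end 4.712
```

View pics/d11.png

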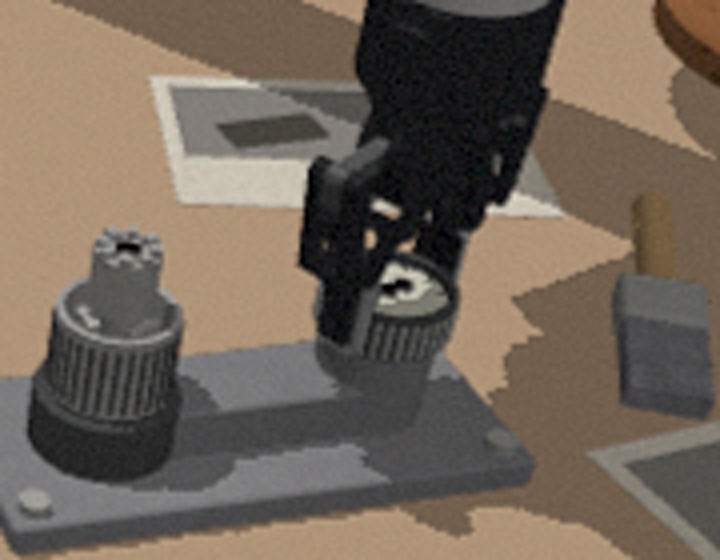

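The bezel is gripped and turned 0.78 rad, with a finger covering the mark. I'll release, lift and look from aside.

```bash
python3 -m creep '{"claw":[6.5,7.5,8.5,8.5,8.5,8.5],"dp":[[0,0,0],[0,0,0],[0,0,0],[0,0,0],[0,0,0],[0,0,0]],"roll":[0,0,0,0,0,0]}'
python3 -m creep '{"claw":[8.5,8.5,8.5,8.5,8.5,8.5,8.5],"dp":[[0,0,-2],[0,0,-5],[0,0,-9],[0,0,-13],[0,0,-16],[0,0,-16],[0,0,-16]],"roll":[0,0,0,0,0,0,0]}'; python3 -c "
from h import *
plan([.57,-.07,.24],-61.6)"
```

```text
t: 19.75
tcp_pos: [0.5683, 0.3069, 0.0787]
tool_rot: [0.97, 0.244, -0.0, -0.0]
force: [-0.1, -0.3, -0.4]
finger_gap: 0.995
t: 20.45
tcp_pos: [0.5684, 0.3069, 0.2396]
tool_rot: [0.97, 0.244, 0.001, -0.0]
force: [0.5, 0.1, -0.4]
finger_gap: 0.995
t 20.45 tcp [0.5684 0.3069 0.2396] thy -61.76 gap 0.995 F [ 0.46  0.13 -0.44] T [0.01 0.03 0.04]
tool z [ 1.5e-03  5.0e-04 -1.0e+00] dp [-17.69  33.28  -0.06]
roll -0.003 q6 end 0.953
roll -3.144 q6 end -2.189
roll 3.139 q6 end 4.095
```

```bash
python3 -m creep '{"claw":[8.5,8.5,8.5,8.5,8.5,8.5,8.5,8.5,8.5,8.5,8.5],"dp":[[-2,3.7,0],[-4,7.4,0],[-6,11.1,0],[-8,14.8,0],[-10,18.5,0],[-12,22.2,0],[-14,25.9,0],[-16,29.6,0],[-17.7,33.3,0],[-17.7,33.3,0],[-17.7,33.3,0]],"roll":[0,0,0,0,0,0,0,0,0,0,0]}'
python3 - <<'E'
from h import *
t=snap('top','top12.png');s=snap('scene','scene12.png')
cv2.imwrite('pics/d_top12.png',cv2.resize(t['image'][206:250,112:230][:,:,::-1],None,fx=6.7,fy=6.7,interpolation=cv2.INTER_CUBIC))
cv2.imwrite('pics/d12.png',cv2.resize(s['image'][208:246,494:540][:,:,::-1],None,fx=16,fy=14,interpolation=cv2.INTER_CUBIC))
E
```

```text
t: 21.55
tcp_pos: [0.5688, -0.0709, 0.2369]
tool_rot: [0.97, 0.243, -0.002, -0.001]
force: [-0.3, 0.6, -0.8]
finger_gap: 0.995
```

View pics/d_top12.png

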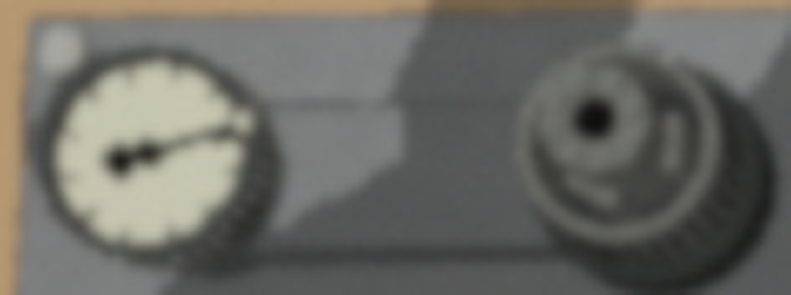

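View pics/d12.png

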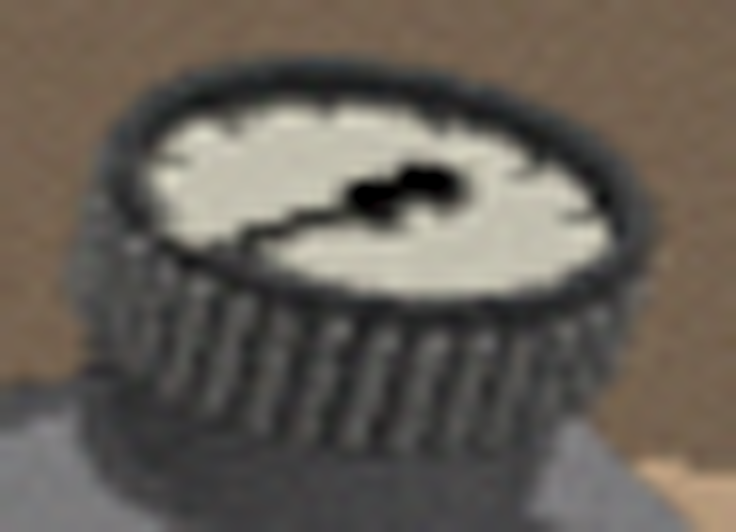

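View pics/scene12.png

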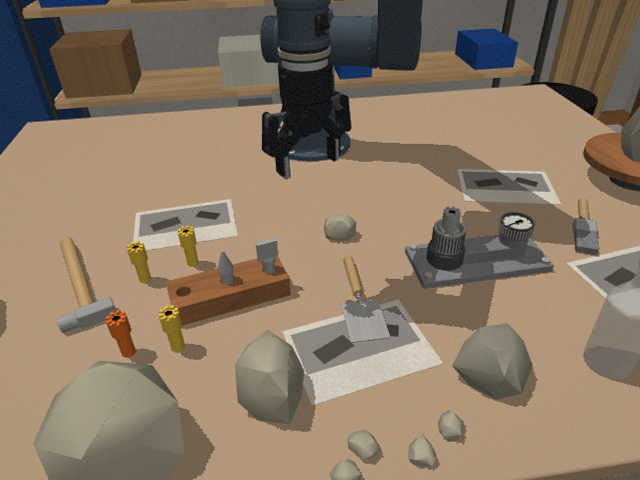

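The zero bar at (228,131) now continues the pointer's line, with the pip at (243,122). I'll check the residual numerically.

Run:
```python
from h import *
for n,bar,pip in(('top10',(194,86),(198,60)),('top12',(232,130),(243,122))):
    s=load(n);W=lambda p,z:ray(s,(p[0]+.5)/6.7-.5+112,(p[1]+.5)/6.7-.5+206,z)
    C=W((150,153),.082)
    for p,z in((bar,.082),(pip,.086),((216,133),.082)):
        d=W(p,z)-C;print(n,p,(np.degrees(np.arctan2(d[1],d[0]))-1.5).round(1),np.linalg.norm(d[:2]).round(4))
# radial darkness profile at r=18..24mm, excess over pointer reach
s=load('top12');g=cv2.cvtColor(s['image'],cv2.COLOR_RGB2GRAY).astype(np.float32);C=ray(s,(150.5)/6.7-.5+112,(153.5)/6.7-.5+206,.082)
for a in range(-110,-39,5):
    t=np.radians(a+1.5);v=[]
    for r in(.010,.013,.016,.018,.020,.022,.024):
        u=proj(s,[C[0]+r*np.cos(t),C[1]+r*np.sin(t),.082]);v.append(int(cv2.getRectSubPix(g,(1,1),(float(u[0]),float(u[1])))[0,0]))
    print(a,v)
```

```text
top10 (194, 86) -31.2 0.022
top10 (198, 60) -28.1 0.0287
top10 (216, 133) -73.3 0.0187
top12 (232, 130) -74.5 0.0231
top12 (243, 122) -74.0 0.0275
top12 (216, 133) -73.3 0.0187
-110 [195, 195, 195, 194, 191, 178, 149]
-105 [193, 195, 195, 193, 186, 168, 136]
-100 [190, 194, 195, 193, 188, 171, 137]
-95 [185, 193, 194, 193, 191, 181, 151]
-90 [177, 187, 189, 185, 186, 181, 153]
-85 [167, 178, 176, 166, 164, 160, 134]
-80 [151, 163, 157, 138, 127, 119, 108]
-75 [137, 150, 134, 118, 108, 105, 123]
-70 [139, 142, 140, 130, 128, 131, 147]
-65 [143, 158, 158, 163, 167, 161, 153]
-60 [157, 174, 182, 184, 188, 179, 157]
-55 [171, 185, 191, 193, 192, 186, 162]
-50 [183, 193, 195, 194, 190, 179, 151]
-45 [187, 194, 195, 194, 190, 173, 144]
-40 [191, 194, 195, 194, 191, 182, 154]
```

The pointer is at -73.3°, the bar at -74.5° and the pip at -74.0°, about 1° apart against an 8° allowance. The tool is clear, so I'm handing in.

```bash
python3 -m creep '{"claw":[8.5,8.5,8.5],"dp":[[0,0,0],[0,0,0],[0,0,0]],"roll":[0,0,0]}'; python3 -c "
from station import workorder; print(workorder.sign_off())"
```

```text
t: 21.95
tcp_pos: [0.5698, -0.0692, 0.2388]
tool_rot: [0.97, 0.245, -0.0, -0.0]
force: [-0.8, -0.6, 0.0]
finger_gap: 0.995
the job is handed in; nothing more can be done
None
```

I set the crown bit on the chuck floor while still holding it, clamped it with the sleeve, set the bezel's zero to the pointer and handed the job in at about 22 s. The hand-in gave no verdict.

- **Seating:** the floor was felt at a tool height of 0.1126 m, as predicted, with 5.4 N before I let go. After clamping, the top of the bit measured within about 1 mm of the chuck axis in the picture.
- **Clamping:** I turned the sleeve about 1.59 rad at the tool. The pointer then stood at about -73.5°, which puts the sleeve at about 1.60 rad, roughly 0.15 past touch.
    - The pointer's own movement implies only about 1.50 rad of turn. The missing 0.09 rad is slip, elasticity or reading error.
    - Jaw forces can't be measured directly. The evidence for the clamp is the sleeve angle and a torque rise of about 0.6 N m over the last part of the turn.
- **Dial:** I turned the bezel about 0.78 rad clockwise. In the last top view the zero bar was at -74.5° and the pointer at -73.3°, about 0.4 mm apart at the tip.
- **Bystanders:** the other two bits, the stone and the spatula looked unmoved in the last pictures, and the arm was clear of everything.

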